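# Load the tool-change magazine from the bench rack

## Task

Load the CNC router's tool magazine: the four tool holders stand in the wooden bench rack in the order in which the machine will call them, the first at the left as the robot sees it. Move each one over to the aluminium magazine, the first into the pocket next to the round tool setter and the others following in the same order away from it. Keep the holders upright and leave each fully seated, with its flange down on the pocket's rim.

Things in the scene. Friction and masses are not known exactly. Their poses are not given: they have to be found in the camera images.
- straight_holder: Tool holder with straight cutter. 0.45 kg. Origin on the upright axis at the flange's underside. Below: cone 32 to 18 mm across, 46 mm long, then a 13 mm stud, tip at -60 mm. Above: flange and nut, a cylinder 44 mm across from 0 to 39 mm (grip it there, 32 mm up), bevelled to 35 mm at 44 mm; then the cutter: the slimmest, a straight two-edged bit 16 mm across, top at 70 mm.
- facing_holder: Tool holder with facing cutter. 0.45 kg. Origin on the upright axis at the flange's underside. Below: cone 32 to 18 mm across, 46 mm long, then a 13 mm stud, tip at -60 mm. Above: flange and nut, a cylinder 44 mm across from 0 to 39 mm (grip it there, 32 mm up), bevelled to 35 mm at 44 mm; then the cutter: the widest, a flat disc 37 mm across with four edges, top at 64 mm.
- veegroove_holder: Tool holder with V-groove cutter. 0.45 kg. Origin on the upright axis at the flange's underside. Below: cone 32 to 18 mm across, 46 mm long, then a 13 mm stud, tip at -60 mm. Above: flange and nut, a cylinder 44 mm across from 0 to 39 mm (grip it there, 32 mm up), bevelled to 35 mm at 44 mm; then the cutter: a plain cone 29 mm across at its base, its point at 68 mm.
- ballnose_holder: Tool holder with ball-nose cutter. 0.45 kg. Origin on the upright axis at the flange's underside. Below: cone 32 to 18 mm across, 46 mm long, then a 13 mm stud, tip at -60 mm. Above: flange and nut, a cylinder 44 mm across from 0 to 39 mm (grip it there, 32 mm up), bevelled to 35 mm at 44 mm; then the cutter: a round-ended bit 22 mm across, top at 69 mm.
- socket_a: Square black socket, 58 mm wide, fixed in the wooden bench rack; the straight holder stands in it at the start. Origin at its rim's centre, 68 mm above the bench, where the standing holder has its own origin. z up, +y along the row toward its left end as the robot sees it, +x across the row, away from the robot. Sockets are 70 mm apart.
- socket_b: Square black socket, 58 mm wide, fixed in the wooden bench rack; the facing holder stands in it at the start. Origin at its rim's centre, 68 mm above the bench, where the standing holder has its own origin. z up, +y along the row toward its left end as the robot sees it, +x across the row, away from the robot. Sockets are 70 mm apart.
- socket_c: Square black socket, 58 mm wide, fixed in the wooden bench rack; the V-groove holder stands in it at the start. Origin at its rim's centre, 68 mm above the bench, where the standing holder has its own origin. z up, +y along the row toward its left end as the robot sees it, +x across the row, away from the robot. Sockets are 70 mm apart.
- socket_d: Square black socket, 58 mm wide, fixed in the wooden bench rack; the ball-nose holder stands in it at the start. Origin at its rim's centre, 68 mm above the bench, where the standing holder has its own origin. z up, +y along the row toward its left end as the robot sees it, +x across the row, away from the robot. Sockets are 70 mm apart.
- magazine: Fixed aluminium bar, 364 x 66 mm, 68 mm high. Origin at its middle, level with the pocket rims; z up, +y along the bar to its left end as the robot sees it. Four white tapered pockets at y = +105, +35, -35, -105 mm: 36 mm across at the rim, 22 at 46 mm down, 2 mm wider all round than a holder's cone, guiding it home. Seated, a holder's flange lies on the rim, its origin at the pocket's centre.
- tool_setter: Tool-length setter: round black sensor, 34 mm across, with a bright steel button on top, fixed on one end of the magazine bar, at y = +157 or -157 mm of it; top 34 mm above the pocket rims. Origin on its axis at rim height. The pocket next to it, 52 mm away, takes the first holder. The other end of the bar has only a flat cover.

How it is judged (in metres and radians):
At the end, for the whole second after the job is handed in: Counted from the left of the bench rack, the 1st, 2nd, 3rd and 4th holder stand in the 1st, 2nd, 3rd and 4th pocket counted from the tool setter, each within 10 mm of the pocket's centre along and across the bar, its flange within 6 mm of rim height, upright within 0.12 rad, and at rest (x of straight_holder in the frame of magazine between -0.01 and 0.01 m and z of straight_holder in the frame of magazine between -0.006 and 0.006 m and angle between each of straight_holder, facing_holder, veegroove_holder, ballnose_holder's own z axis and vertical below 0.12 rad and linear speed of each of straight_holder, facing_holder, veegroove_holder, ballnose_holder below 0.03 m/s and ((y of each of socket_b, socket_c, socket_d in the frame of socket_a below 0 m and y of any of socket_b, socket_c, socket_d in the frame of socket_a below -0.175 m and y of tool_setter in the frame of magazine above 0 m and y of straight_holder in the frame of magazine between 0.095 and 0.115 m) or (y of each of socket_b, socket_c, socket_d in the frame of socket_a below 0 m and y of any of socket_b, socket_c, socket_d in the frame of socket_a below -0.175 m and y of tool_setter in the frame of magazine below 0 m and y of straight_holder in the frame of magazine between -0.115 and -0.095 m) or (y of any of socket_b, socket_c, socket_d in the frame of socket_a above 0.035 m and y of any of socket_b, socket_c, socket_d in the frame of socket_a below -0.105 m and y of tool_setter in the frame of magazine above 0 m and y of straight_holder in the frame of magazine between 0.025 and 0.045 m) or (y of any of socket_b, socket_c, socket_d in the frame of socket_a above 0.035 m and y of any of socket_b, socket_c, socket_d in the frame of socket_a below -0.105 m and y of tool_setter in the frame of magazine below 0 m and y of straight_holder in the frame of magazine between -0.045 and -0.025 m) or (y of any of socket_b, socket_c, socket_d in the frame of socket_a above 0.105 m and y of any of socket_b, socket_c, socket_d in the frame of socket_a below -0.035 m and y of tool_setter in the frame of magazine above 0 m and y of straight_holder in the frame of magazine between -0.045 and -0.025 m) or (y of any of socket_b, socket_c, socket_d in the frame of socket_a above 0.105 m and y of any of socket_b, socket_c, socket_d in the frame of socket_a below -0.035 m and y of tool_setter in the frame of magazine below 0 m and y of straight_holder in the frame of magazine between 0.025 and 0.045 m) or (y of any of socket_b, socket_c, socket_d in the frame of socket_a above 0.175 m and y of each of socket_b, socket_c, socket_d in the frame of socket_a above 0 m and y of tool_setter in the frame of magazine above 0 m and y of straight_holder in the frame of magazine between -0.115 and -0.095 m) or (y of any of socket_b, socket_c, socket_d in the frame of socket_a above 0.175 m and y of each of socket_b, socket_c, socket_d in the frame of socket_a above 0 m and y of tool_setter in the frame of magazine below 0 m and y of straight_holder in the frame of magazine between 0.095 and 0.115 m)) and x of facing_holder in the frame of magazine between -0.01 and 0.01 m and z of facing_holder in the frame of magazine between -0.006 and 0.006 m and ((y of each of socket_a, socket_c, socket_d in the frame of socket_b below 0 m and y of any of socket_a, socket_c, socket_d in the frame of socket_b below -0.175 m and y of tool_setter in the frame of magazine above 0 m and y of facing_holder in the frame of magazine between 0.095 and 0.115 m) or (y of each of socket_a, socket_c, socket_d in the frame of socket_b below 0 m and y of any of socket_a, socket_c, socket_d in the frame of socket_b below -0.175 m and y of tool_setter in the frame of magazine below 0 m and y of facing_holder in the frame of magazine between -0.115 and -0.095 m) or (y of any of socket_a, socket_c, socket_d in the frame of socket_b above 0.035 m and y of any of socket_a, socket_c, socket_d in the frame of socket_b below -0.105 m and y of tool_setter in the frame of magazine above 0 m and y of facing_holder in the frame of magazine between 0.025 and 0.045 m) or (y of any of socket_a, socket_c, socket_d in the frame of socket_b above 0.035 m and y of any of socket_a, socket_c, socket_d in the frame of socket_b below -0.105 m and y of tool_setter in the frame of magazine below 0 m and y of facing_holder in the frame of magazine between -0.045 and -0.025 m) or (y of any of socket_a, socket_c, socket_d in the frame of socket_b above 0.105 m and y of any of socket_a, socket_c, socket_d in the frame of socket_b below -0.035 m and y of tool_setter in the frame of magazine above 0 m and y of facing_holder in the frame of magazine between -0.045 and -0.025 m) or (y of any of socket_a, socket_c, socket_d in the frame of socket_b above 0.105 m and y of any of socket_a, socket_c, socket_d in the frame of socket_b below -0.035 m and y of tool_setter in the frame of magazine below 0 m and y of facing_holder in the frame of magazine between 0.025 and 0.045 m) or (y of any of socket_a, socket_c, socket_d in the frame of socket_b above 0.175 m and y of each of socket_a, socket_c, socket_d in the frame of socket_b above 0 m and y of tool_setter in the frame of magazine above 0 m and y of facing_holder in the frame of magazine between -0.115 and -0.095 m) or (y of any of socket_a, socket_c, socket_d in the frame of socket_b above 0.175 m and y of each of socket_a, socket_c, socket_d in the frame of socket_b above 0 m and y of tool_setter in the frame of magazine below 0 m and y of facing_holder in the frame of magazine between 0.095 and 0.115 m)) and x of veegroove_holder in the frame of magazine between -0.01 and 0.01 m and z of veegroove_holder in the frame of magazine between -0.006 and 0.006 m and ((y of each of socket_a, socket_b, socket_d in the frame of socket_c below 0 m and y of any of socket_a, socket_b, socket_d in the frame of socket_c below -0.175 m and y of tool_setter in the frame of magazine above 0 m and y of veegroove_holder in the frame of magazine between 0.095 and 0.115 m) or (y of each of socket_a, socket_b, socket_d in the frame of socket_c below 0 m and y of any of socket_a, socket_b, socket_d in the frame of socket_c below -0.175 m and y of tool_setter in the frame of magazine below 0 m and y of veegroove_holder in the frame of magazine between -0.115 and -0.095 m) or (y of any of socket_a, socket_b, socket_d in the frame of socket_c above 0.035 m and y of any of socket_a, socket_b, socket_d in the frame of socket_c below -0.105 m and y of tool_setter in the frame of magazine above 0 m and y of veegroove_holder in the frame of magazine between 0.025 and 0.045 m) or (y of any of socket_a, socket_b, socket_d in the frame of socket_c above 0.035 m and y of any of socket_a, socket_b, socket_d in the frame of socket_c below -0.105 m and y of tool_setter in the frame of magazine below 0 m and y of veegroove_holder in the frame of magazine between -0.045 and -0.025 m) or (y of any of socket_a, socket_b, socket_d in the frame of socket_c above 0.105 m and y of any of socket_a, socket_b, socket_d in the frame of socket_c below -0.035 m and y of tool_setter in the frame of magazine above 0 m and y of veegroove_holder in the frame of magazine between -0.045 and -0.025 m) or (y of any of socket_a, socket_b, socket_d in the frame of socket_c above 0.105 m and y of any of socket_a, socket_b, socket_d in the frame of socket_c below -0.035 m and y of tool_setter in the frame of magazine below 0 m and y of veegroove_holder in the frame of magazine between 0.025 and 0.045 m) or (y of any of socket_a, socket_b, socket_d in the frame of socket_c above 0.175 m and y of each of socket_a, socket_b, socket_d in the frame of socket_c above 0 m and y of tool_setter in the frame of magazine above 0 m and y of veegroove_holder in the frame of magazine between -0.115 and -0.095 m) or (y of any of socket_a, socket_b, socket_d in the frame of socket_c above 0.175 m and y of each of socket_a, socket_b, socket_d in the frame of socket_c above 0 m and y of tool_setter in the frame of magazine below 0 m and y of veegroove_holder in the frame of magazine between 0.095 and 0.115 m)) and x of ballnose_holder in the frame of magazine between -0.01 and 0.01 m and z of ballnose_holder in the frame of magazine between -0.006 and 0.006 m and ((y of each of socket_a, socket_b, socket_c in the frame of socket_d below 0 m and y of any of socket_a, socket_b, socket_c in the frame of socket_d below -0.175 m and y of tool_setter in the frame of magazine above 0 m and y of ballnose_holder in the frame of magazine between 0.095 and 0.115 m) or (y of each of socket_a, socket_b, socket_c in the frame of socket_d below 0 m and y of any of socket_a, socket_b, socket_c in the frame of socket_d below -0.175 m and y of tool_setter in the frame of magazine below 0 m and y of ballnose_holder in the frame of magazine between -0.115 and -0.095 m) or (y of any of socket_a, socket_b, socket_c in the frame of socket_d above 0.035 m and y of any of socket_a, socket_b, socket_c in the frame of socket_d below -0.105 m and y of tool_setter in the frame of magazine above 0 m and y of ballnose_holder in the frame of magazine between 0.025 and 0.045 m) or (y of any of socket_a, socket_b, socket_c in the frame of socket_d above 0.035 m and y of any of socket_a, socket_b, socket_c in the frame of socket_d below -0.105 m and y of tool_setter in the frame of magazine below 0 m and y of ballnose_holder in the frame of magazine between -0.045 and -0.025 m) or (y of any of socket_a, socket_b, socket_c in the frame of socket_d above 0.105 m and y of any of socket_a, socket_b, socket_c in the frame of socket_d below -0.035 m and y of tool_setter in the frame of magazine above 0 m and y of ballnose_holder in the frame of magazine between -0.045 and -0.025 m) or (y of any of socket_a, socket_b, socket_c in the frame of socket_d above 0.105 m and y of any of socket_a, socket_b, socket_c in the frame of socket_d below -0.035 m and y of tool_setter in the frame of magazine below 0 m and y of ballnose_holder in the frame of magazine between 0.025 and 0.045 m) or (y of any of socket_a, socket_b, socket_c in the frame of socket_d above 0.175 m and y of each of socket_a, socket_b, socket_c in the frame of socket_d above 0 m and y of tool_setter in the frame of magazine above 0 m and y of ballnose_holder in the frame of magazine between -0.115 and -0.095 m) or (y of any of socket_a, socket_b, socket_c in the frame of socket_d above 0.175 m and y of each of socket_a, socket_b, socket_c in the frame of socket_d above 0 m and y of tool_setter in the frame of magazine below 0 m and y of ballnose_holder in the frame of magazine between 0.095 and 0.115 m))); the robot touches nothing.
It fails at once if the straight holder is tipped over (more than 0.8 rad from upright) (angle between straight_holder's own z axis and vertical above 0.8 rad).
It fails at once if the facing holder is tipped over (more than 0.8 rad from upright) (angle between facing_holder's own z axis and vertical above 0.8 rad).
It fails at once if the V-groove holder is tipped over (more than 0.8 rad from upright) (angle between veegroove_holder's own z axis and vertical above 0.8 rad).
It fails at once if the ball-nose holder is tipped over (more than 0.8 rad from upright) (angle between ballnose_holder's own z axis and vertical above 0.8 rad).
It also fails if it takes over 99 s, if anything falls off the work surface, if the arm or the gripper's body presses on something with over 40 N, if the wrist force passes 120 N, or if a joint passes its speed limit or range.

## Robot

A 6-joint arm with a two-finger parallel gripper is mounted at the origin on the work surface; the furniture and walls round the work are solid. World frame = base frame: x ahead of the robot, y to its left, z up, the work surface at z = 0. Lengths are in mm, angles in degrees, forces in N, time in s.
With the tool pointing down it reaches from about 300 to 850 mm from the base axis. Payload 4.2 kg.
Tool frame: the origin (TCP) lies at the very end of the fingers, on their centre line; the grasp point (between the pads) lies 19 mm behind it (env.tcp_to_grasp is the distance from the TCP to the grasp point, in mm); z points along the fingers, y is the line along which they close (so a half turn about z gives the same grasp; the last joint's range is limited). The gripper opens to 91 mm and grips with 3 to 60 N. Pads are 32 mm wide; open, the fingers measure 118 mm over their backs; the gripper's body (76 mm by 178 mm) begins 60 mm behind the grasp point.
Start: joints at [75.229, 18.312, 89.639, -0, 72.044, -1.146], TCP at [135.451, 558.835, 213.976] pointing down, gripper open.
Joint ranges: [-177.97, 177.97], [-48.28, 115.42], [12.27, 149.76], [-77.06, 257.06], [2.81, 150.46], [-146.56, 146.56]. Speed limits (degrees/s): [147.25, 147.25, 180, 180, 180, 180].

## Interface

Orientations are given as [roll, pitch, yaw] about the fixed x, y, z axes, in that order (R = Rz(yaw) Ry(pitch) Rx(roll)).
In Python, from workcell import env gives the robot as it stands.
- The arm moves only by the tool move_arm, never from a script. Its argument "plan" is a list of rows, each a list of 3 entries, a list of its own where there are three numbers: the shift along the world's x, y, z in cm, then the turn about the world's z in degrees, then the closure, from 0 (fully open) to 1 (shut). In form: [[[x, y, z], turn, claw], ...]. A call has 1 to 5 rows; each row shifts and turns the commanded pose from where the row before left it; what a row does not reach is not made up. A row lasts 1/10 s, in which the tool goes at most 50 mm and 8.59 degrees, less where a joint would pass 70% of its speed; a pose out of reach is approached as far as the arm can. A call is refused whole if a number of a shift passes 5 or a number of a turn 8.59, either way. A call with a gripper value outside its range is refused whole. The fingers move at their own pace and stop on an object; "squeeze" is the grip in N (left out, the last holds). Time passes only in rows, so rows that do not move let the fingers close. It gives the time, the measured TCP pose, the force, the opening and the grip force at its end, in the units of the state.
- env.state(): the state, without advancing time (a new reading comes with each control period).
- env.grab_frame(name): name is "scene" or "top" or "wrist"; returns a dict with "frame" (384x512x3 uint8, red, green, blue), "z_map" (384x512 float32, mm along the optical axis (not along the pixel's ray), 0 where there is no reading), "fovy" (degrees; the focal length in pixels is half the picture's height over the tangent of half this angle, whatever the lens; pixels are square), "cx", "cy" (the principal point, pixels), "position" and "orientation" of the camera in the world. Camera axes: x right, y down, z forward; pixel columns grow to the right and rows downward; lengths in mm; the calibration is good to about 2 mm. A picture is of the moment at which its call begins.
- env.job_done(): hands the job in; it is judged then, once.
Trained networks look in a picture, given as the dict that the camera call returned (one of the last four; its "shot" number tells which), for a name from the list of things; names that differ only in an ending like _2 or _b are one class to them, and where a whole thing is asked for, a point or a joint stands for the part that bears it (a point fixed in the world has none). Each returns a list of dicts, best first, with "score" (0 to 1); they miss things now and then, are a little off and sometimes report something else, mostly with a low value. They report only what shows in the picture. A call takes as long as a camera call.
- env.search_frame(picture, label): "point" ([column, row] in pixels, amid what is visible of it).
- env.landmark_of(picture, label): "point" ([column, row] in pixels: a listed point, or the origin of a listed thing).
The state is a dict: "time_s": time; "qpos": joint angles; "qvel": joint speeds; "effort": joint torques, N m; "ee_pos": TCP position; "ee_rot": TCP orientation; "force": force on the tool from outside, world axes, zero at the start; "torque": the same for the moment, N m; "gripper_width": finger opening in mm; "gripper_force": force on a finger pad.
Only numpy, scipy, OpenCV 4.12 (cv2) and the standard library are available. Lean on these libraries where they do the work, as an engineer would, in place of code of your own. Each camera call takes 0.05 s, during which the arm holds its last target. There are 200 camera calls.

## Working session

There is one attempt and no reset: what is moved stays moved. The work goes in short steps, Python scripts to look and compute and a tool call to move; the robot and the scene stay as the last step left them, time stands still between calls to the robot, and variables do not carry over. Pictures are saved under pics/ and viewed, at most 14 in all, crops included, and the job is handed in when it is done.

Besides the shell and the picture viewer there is one more tool, called after "Call:" as name([rows], argument=value, ...), one row to a line, values as JSON. move_arm: Moves the arm, as the interface text tells. Its arguments: {"type":"object","properties":{"plan":{"type":"array","items":{"type":"array"}},"squeeze":{"type":"number"}},"required":["plan"]}

```bash
ls; mkdir -p pics; cat > h.py <<'E'
import numpy as np, cv2
from workcell import env
def shot(n,save=None):
    p=env.grab_frame(n)
    if save: cv2.imwrite('pics/'+save,p['frame'][:,:,::-1])
    return p
def Rm(p):
    o=np.array(p['orientation'],float)
    if o.shape==(3,3): return o
    r,pp,y=np.radians(o)
    from scipy.spatial.transform import Rotation as R
    return R.from_euler('xyz',[r,pp,y]).as_matrix()
def foc(p): return p['frame'].shape[0]/2/np.tan(np.radians(p['fovy'])/2)
def ray(p,u,v):
    f=foc(p); return Rm(p)@np.array([(u-p['cx'])/f,(v-p['cy'])/f,1.])
def at_z(p,u,v,z):
    d=ray(p,u,v); c=np.array(p['position'],float); return c+d*(z-c[2])/d[2]
def pt(p,u,v):
    z=p['z_map'][int(round(v)),int(round(u))]; return np.array(p['position'])+ray(p,u,v)*z
def cloud(p):
    h,w=p['z_map'].shape; u,v=np.meshgrid(np.arange(w),np.arange(h)); f=foc(p)
    d=np.stack([(u-p['cx'])/f,(v-p['cy'])/f,np.ones_like(u,float)],-1)*p['z_map'][...,None]
    return d@Rm(p).T+np.array(p['position'])
E
python3 - <<'E'
from h import *
np.set_printoptions(precision=1,suppress=True)
N=['straight_holder','facing_holder','veegroove_holder','ballnose_holder','socket_a','magazine','tool_setter']
for c in ['scene','top','wrist']:
    p=shot(c,c+'0.png'); print(c,p['position'],p['orientation'],p['fovy'],p['cx'],p['cy'])
    for n in N:
        for r in env.landmark_of(p,n)[:4]:
            u,v=r['point']; print(n,round(r['score'],2),np.array([u,v]),at_z(p,u,v,68))
print(env.state())
E
```

```text
pics
scene [ -29.4 -720.3 1110.2] [-138.6   -1.   -35.6] 45.20251532516666 257.7299865708127 193.4606476717556
straight_holder 0.71 [329.  269.7] [ 518.2 -309.6   68. ]
straight_holder 0.15 [263.2 237. ] [ 438.  -124.7   68. ]
facing_holder 0.74 [260.4 239.7] [ 426.2 -127.7   68. ]
facing_holder 0.73 [310.1 257.3] [ 502.2 -251.1   68. ]
facing_holder 0.43 [285.7 248.4] [ 466.  -190.7   68. ]
veegroove_holder 0.61 [307.9 255.7] [ 500.6 -243.8   68. ]
ballnose_holder 0.69 [287.2 249.9] [ 466.3 -196.9   68. ]
ballnose_holder 0.45 [205.3 173.5] [432.9 175.7  68. ]
socket_a 0.79 [286.  247.2] [ 469.1 -188.1   68. ]
socket_a 0.72 [309.3 259.9] [ 495.1 -256.2   68. ]
socket_a 0.56 [263.3 240.6] [ 431.1 -134.8   68. ]
socket_a 0.38 [330.5 268.6] [ 523.7 -309.3   68. ]
magazine 0.6 [203.6 174.8] [425.6 173.9  68. ]
tool_setter 0.6 [238.4 202.1] [452.4  20.   68. ]
top [ 277.5   -0.3 1032. ] [-167.2    0.1  -99.5] 53.6805894057816 256.7788018519807 192.59862243644335
straight_holder 0.58 [361.5 169.5] [ 510.4 -317.7   68. ]
straight_holder 0.22 [335.4 177. ] [ 501.8 -245.4   68. ]
facing_holde
[... 251 characters left out ...]
  68. ]
socket_a 0.6 [314.2 194.5] [ 464.9 -181.1   68. ]
socket_a 0.52 [337.1 182.4] [ 486.8 -246.7   68. ]
magazine 0.72 [182.9 233.4] [420.9 168.4  68. ]
tool_setter 0.49 [239.9 212.4] [450.3  16.9  68. ]
wrist [ 70.9 574.7 385. ] [166.1   0.1  76.4] 59.131083499564056 260.3389862417368 188.22427551233653
{'time_s': 1.2, 'qpos': array([75.2, 18.3, 89.6,  0. , 72. , -1.1]), 'qvel': array([ 0. ,  0.1,  0. , -0.1, -0. ,  0. ]), 'effort': array([ -0. , -41.2, -23.2,   0.1,   0. ,   0. ]), 'ee_pos': array([135.4, 558.8, 214. ]), 'ee_rot': array([180. ,  -0. , 166.4]), 'force': array([-0.3,  0.8,  0.8]), 'torque': array([-0.,  0.,  0.]), 'gripper_force': 0.0, 'gripper_width': 91.18404395574626}
```

View pics/scene0.png

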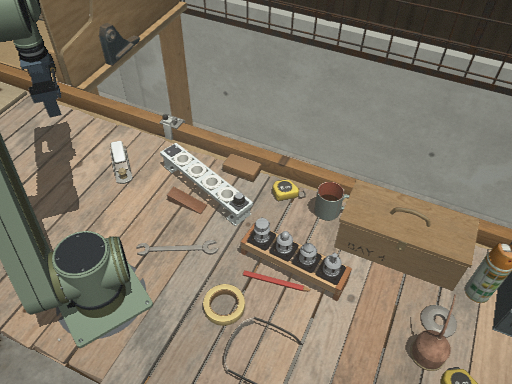

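View pics/top0.png

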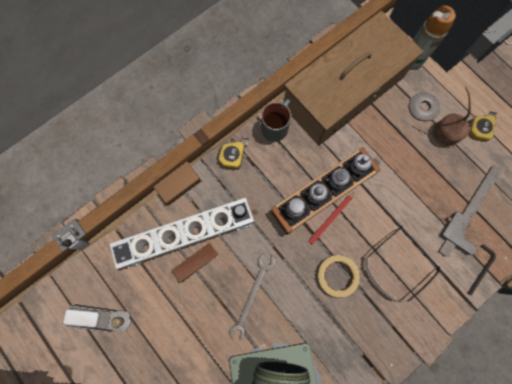

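```bash
python3 - <<'E'
from h import *
np.set_printoptions(precision=1,suppress=True,linewidth=200)
p=shot('top'); C=cloud(p)
for n,(u,v) in dict(chestA=(322,134),chestmid=(345,105),chesttopR=(400,70),cup=(275,118),tape=(231,154),beam=(205,132),chfront=(375,105)).items(): print(n,pt(p,u,v))
# heightmap 20mm cells max z
q=C.reshape(-1,3); x0,y0=300,-460
H=np.zeros((20,38))
for a in q:
    i=int((a[0]-x0)//20); j=int((a[1]-y0)//20)
    if 0<=i<20 and 0<=j<38: H[i,j]=max(H[i,j],a[2])
print('y',y0+20*np.arange(38))
for i in range(20): print(x0+20*i,' '.join('%3d'%h for h in H[i]))
E
```

```text
chestA [ 619.3 -231.    84.9]
chestmid [ 667.6 -291.9  137.8]
chesttopR [ 743.6 -457.9  131.3]
cup [ 705.5 -122.    37.2]
tape [621.7  16.3  34.9]
beam [684.3  75.8  66.6]
chfront [ 712.5 -423.4    1.1]
y [-460 -440 -420 -400 -380 -360 -340 -320 -300 -280 -260 -240 -220 -200 -180 -160 -140 -120 -100  -80  -60  -40  -20    0   20   40   60   80  100  120  140  160  180  200  220  240  260  280]
300   5   5   6   6   4  38  44  41   5   5   5  26  28  28   6   6   4   4   6   4  13  15  13   3   5   4   5   4   4   5   3  26  32  33   5   4   3   6
320   5   6   6  33  38  39   5   4   5   4   5   6   6   3   5   4   4   5   4   3  14  13  13   5   3   6   3   5   4  20  23  28  32  33   5   5   3   6
340   5   6  18  37   5   5   4   4   5   3   6   4   4   5  13  10   4   5   4   5   4   8   4   4   5   4   7   7  12  18  21  24  29  30   7   5   4   4
360   4   4   4   3   6   5   4   4   3   4   5   6   4  12  12   8   6   6   4   7   5   6   5   4   5   4   4   8  11  15  19  21   4   4   4  68  70  70
380   4   5   5   5   4   5   5   5   4   5   4   9  14  12   6   3  64  71  66
[... 1716 characters left out ...]
   5   4   4  36  38  36  35   7   4   3  37  62  65  65  66  65  66  62   5
620   4   5   6   5   4   3   4   4   6 139 140 139 139   5   3   3   4   3   5   4   4   3  37  37  37  34   6   6  65  66  66  66  66  64  64   6   4   4
640   5   4   5   4   5   5   4 137 138 140 138 139 140   4   3  94  94  95  97   5   5  31  36  36  38  29  49  66  67  67  68  65  63   3   5   4   4   0
660   4   4   5   5   4 136 139 138 139 141 139 139 139 138   4  95  43  42  96  91   5  22  13   4   9  64  66  66  66  67  66   3   3   4   5   0   0   0
680   4   5   6 137 138 139 140 139 140 138 139 139 139 139 131  98  41  42  95  96   5   6   5  65  65  67  66  64  65  66   3   5   4   0   0   0   0   0
```

Call:
move_arm([
  [[2.9,-3.9,0.5],-6.5,0],
  [[2.9,-3.9,0.5],-6.5,0],
  [[2.9,-3.9,0.5],-6.5,0],
  [[2.9,-3.9,0.5],-6.5,0],
  [[2.9,-3.9,0.5],-6.5,0],
])

```text
time_s: 1.75
ee_pos: [281.2, 362.2, 239.4]
ee_rot: [180.0, 0.0, 133.6]
force: [1.3, 0.0, -0.0]
gripper_width: 91.4
gripper_force: 0.0
```

Call:
move_arm([
  [[2.9,-3.9,0],-6.5,0],
  [[2.9,-3.9,0],-6.5,0],
  [[2.9,-3.9,0],-6.5,0],
  [[2.9,-3.9,0],-6.5,0],
  [[2.9,-3.9,0],-6.5,0],
])

```text
time_s: 2.25
ee_pos: [426.4, 167.1, 239.3]
ee_rot: [179.9, -0.0, 101.1]
force: [0.3, 0.9, -0.4]
gripper_width: 91.4
gripper_force: 0.0
```

Call:
move_arm([
  [[0,0,0],0,0],
  [[0,0,0],0,0],
  [[0,0,0],0,0],
])

```text
time_s: 2.55
ee_pos: [424.9, 169.5, 238.9]
ee_rot: [-180.0, -0.0, 101.4]
force: [-0.2, 0.1, -0.4]
gripper_width: 91.5
gripper_force: 0.0
```

```bash
python3 - <<'E'
from h import *
np.set_printoptions(precision=1,suppress=True,linewidth=200)
for c in ['wrist','top','scene']:
    p=shot(c,c+'1.png'); print(c,p['position'])
    for n in ['magazine','tool_setter']:
        for r in env.landmark_of(p,n)[:2]:
            u,v=r['point']; print(n,round(r['score'],2),np.array([u,v]),at_z(p,u,v,68))
E
```

```text
wrist [412.5 235.5 409.9]
magazine 0.78 [262.2 173.4] [427.8 167.9  68. ]
tool_setter 0.89 [257.  307.2] [453.1  14.3  68. ]
top [ 277.5   -0.3 1032. ]
magazine 0.55 [181.  234.1] [419.9 173.4  68. ]
magazine 0.26 [359.8 164.6] [ 524.4 -316.3   68. ]
tool_setter 0.76 [237.8 215.4] [443.5  23.5  68. ]
scene [ -29.4 -720.3 1110.2]
magazine 0.73 [205.  173.9] [431.2 174.8  68. ]
tool_setter 0.68 [329.7 268.4] [ 522.4 -307.6   68. ]
tool_setter 0.51 [239.6 202.3] [454.9  17.3  68. ]
```

View pics/wrist1.png

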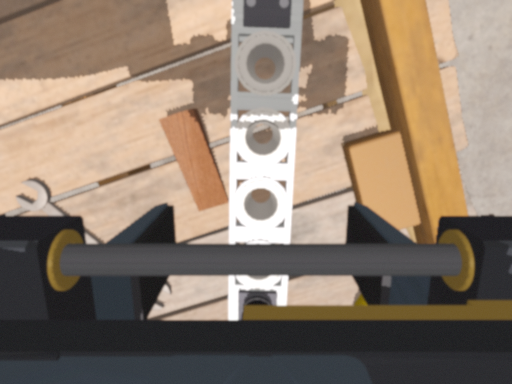

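```bash
cat >> h.py <<'E'
def pockets(p,cen0=(425,170),ang=10.8,rz=None,verbose=True):
    """hole centres on the bar from depth: rim plane height, then hole blobs back-projected at rim height"""
    C=cloud(p); a=np.radians(ang)
    ux=np.array([np.cos(a),np.sin(a)]); uy=np.array([-np.sin(a),np.cos(a)])
    d=C[...,:2]-np.array(cen0); X=d@ux; Y=d@uy
    bar=(abs(X)<28)&(abs(Y)<140)&(p['z_map']>0)
    out=[]
    for y in (105,35,-35,-105):
        m=bar&(abs(Y-y)<34)
        if m.sum()<150: continue
        z=np.median(C[m&(C[...,2]>60)&(C[...,2]<80)][:,2]) if (m&(C[...,2]>60)&(C[...,2]<80)).sum() else np.nan
        # project all pixels to rim plane, hole = depth clearly below
        f=foc(p); vv,uu=np.mgrid[:384,:512]
        D=np.stack([(uu-p['cx'])/f,(vv-p['cy'])/f,np.ones(uu.shape)],-1)@Rm(p).T
        P=np.array(p['position'])+D*((z-p['position'][2])/D[...,2])[...,None]
        e=P[...,:2]-np.array(cen0); r=np.hypot(e@ux,e@uy-y)
        h=(r<27)&(C[...,2]<z-4)&(p['z_map']>0)
        n,l,s,c=cv2.connectedComponentsWithStats(h.astype(np.uint8))
        if n<2: continue
        k=1+np.argmax(s[1:,4]); cnt=cv2.findContours((l==k).astype(np.uint8),0,1)[0][0]
        (cu,cv_),rad=cv2.minEnclosingCircle(cnt); q=P[l==k][:,:2].mean(0)
        dia=2*np.sqrt(s[k,4]/np.pi)*np.linalg.norm(P[192,257]-P[192,256])
        out.append((y,q,z,dia)); 
        if verbose: print(y,q,'z',z,'n',s[k,4],'dia',dia)
    return out
E
python3 - <<'E'
from h import *
np.set_printoptions(precision=1,suppress=True,linewidth=200)
for c in ['wrist','top','scene']:
    p=shot(c); print(c); o=pockets(p)
E
```

```text
wrist
105 [409.2 272.9] z 67.08020061573563 n 1047 dia 38.227135045148145
35 [420.8 204.6] z 67.06083518673748 n 885 dia 35.147510705695204
-35 [432.4 136.3] z 67.19999198139394 n 766 dia 32.68594506895455
-105 [448.8  52.1] z 66.63812833965994 n 2 dia 1.6729114505325646
top
105 [407.8 281.1] z 67.22498490834454 n 75 dia 25.495001584879528
-35 [430.6 136.8] z 67.45556699038752 n 140 dia 34.82447861290375
-105 [442.  68.] z 67.851115562232 n 136 dia 34.30930559297594
scene
105 [406.3 273.1] z 68.08797327214529 n 55 dia 25.266225949103674
35 [418.  204.2] z 67.89783379346 n 56 dia 25.49953585744398
-35 [430.  135.5] z 67.69957099946123 n 67 dia 27.897048922148954
-105 [440.7  65.9] z 68.06373300514042 n 67 dia 27.88730419079393
```

Call:
move_arm([
  [[0.3,-4.6,0],1.5,0],
  [[0.3,-4.6,0],1.5,0],
  [[0.3,-4.6,0],1.5,0],
  [[0.3,-4.6,0],1.5,0],
  [[0.3,-4.6,0],1.5,0],
])

```text
time_s: 3.65
ee_pos: [440.3, -63.0, 239.2]
ee_rot: [180.0, 0.0, 108.9]
force: [0.9, 0.1, -0.4]
gripper_width: 91.3
gripper_force: 0.0
```

Call:
move_arm([
  [[0.3,-4.6,0],1.5,0],
  [[0.2,-4.4,0],1.2,0],
  [[0,0,0],0,0],
  [[0,0,0],0,0],
  [[0,0,0],0,0],
])

```text
time_s: 4.15
ee_pos: [445.3, -150.2, 238.9]
ee_rot: [180.0, -0.0, 111.6]
force: [0.3, 0.3, -0.8]
gripper_width: 91.4
gripper_force: 0.0
```

```bash
cat >> h.py <<'E'
def rings(p,cands,zr=(104,116)):
    """nut top outline: pixels with height 60..118 above bench belong to nut; fit via cloud of points near nut top"""
    C=cloud(p); out=[]
    for c in cands:
        r=np.hypot(C[...,0]-c[0],C[...,1]-c[1])
        m=(r<32)&(C[...,2]>zr[0])&(C[...,2]<zr[1])&(p['z_map']>0)
        t=(r<32)&(C[...,2]>118)&(p['z_map']>0)
        q=C[m][:,:2].astype(np.float32)
        if len(q)<30: out.append(None); print(c,'few',len(q)); continue
        (x,y),rad=cv2.minEnclosingCircle(q)
        print(np.array(c),'nut n',len(q),'circle',np.array([x,y]),'r',round(rad,1),'mean',q.mean(0),'ztop',np.percentile(C[m][:,2],[50,90]),'cutter n',t.sum(),'mean',C[t][:,:2].mean(0) if t.any() else None,'z',C[t][:,2].max() if t.any() else None)
    return
CAND=[(435,-120),(461,-184),(487,-249),(513,-313)]
E
python3 - <<'E'
from h import *
np.set_printoptions(precision=1,suppress=True,linewidth=200)
print(env.state()['ee_pos'])
p=shot('wrist','wrist2.png')
rings(p,CAND)
for n in ['straight_holder','facing_holder','veegroove_holder','ballnose_holder','socket_a']:
    for r in env.landmark_of(p,n)[:4]:
        u,v=r['point']; print(n,round(r['score'],2),np.array([u,v]),at_z(p,u,v,68))
E
```

```text
[ 445.3 -150.2  238.9]
[ 435 -120] nut n 369 circle [ 435.3 -122.7] r 22.7 mean [ 431.  -112.5] ztop [108.7 111.1] cutter n 34467 mean [ 437.6 -124.9] z 368.01020652576756
[ 461 -184] nut n 1114 circle [ 464.7 -186.4] r 22.9 mean [ 462.4 -181.7] ztop [111.4 112.9] cutter n 542 mean [ 463.3 -183.7] z 138.1815860919017
[ 487 -249] nut n 570 circle [ 493.9 -250.5] r 22.8 mean [ 491.1 -244.9] ztop [111.7 113. ] cutter n 611 mean [ 491.6 -245.3] z 137.88356831581757
(513, -313) few 0
facing_holder 0.86 [260.  142.6] [ 434.7 -122.8   68. ]
veegroove_holder 0.66 [265.6 270. ] [ 492.2 -251.2   68. ]
ballnose_holder 0.82 [266.6 212.7] [ 468.4 -189.    68. ]
```

Call:
move_arm([
  [[1.9,-4.4,0],0,0],
  [[1.9,-4.4,0],0,0],
  [[1.8,-4.4,0],0,0],
  [[0,0,0],0,0],
  [[0,0,0],0,0],
])

```text
time_s: 4.95
ee_pos: [501.4, -283.2, 238.2]
ee_rot: [-180.0, -0.1, 111.5]
force: [0.0, 0.3, 1.4]
gripper_width: 91.1
gripper_force: 0.0
```

```bash
python3 - <<'E'
from h import *
np.set_printoptions(precision=1,suppress=True,linewidth=200)
print(env.state()['ee_pos'],env.state()['ee_rot'])
for c in ['wrist','top','scene']:
    p=shot(c,c+'3.png'); print(c)
    rings(p,CAND)
    if c=='wrist':
      for n in ['straight_holder','facing_holder','veegroove_holder','ballnose_holder','socket_a']:
        for r in env.landmark_of(p,n)[:4]:
          u,v=r['point']; print(n,round(r['score'],2),np.array([u,v]),at_z(p,u,v,68))
E
```

```text
[ 501.4 -283.2  238.2] [-180.    -0.1  111.5]
wrist
(435, -120) few 0
[ 461 -184] nut n 1614 circle [ 464.5 -186.5] r 22.9 mean [ 464.8 -187.4] ztop [111.3 112.9] cutter n 668 mean [ 464.8 -187.5] z 138.5112096899229
[ 487 -249] nut n 1026 circle [ 493.6 -250.2] r 22.8 mean [ 492.5 -248.2] ztop [110.8 112.7] cutter n 32045 mean [ 491.6 -258.7] z 367.37647543321606
[ 513 -313] nut n 1338 circle [ 522.5 -313.5] r 22.8 mean [ 521.  -310.2] ztop [111.6 112.9] cutter n 326 mean [ 521.9 -311.7] z 140.10315652331235
straight_holder 0.92 [268.6 202. ] [ 521.8 -310.1   68. ]
veegroove_holder 0.61 [262.9 138.8] [ 491.9 -251.    68. ]
ballnose_holder 0.77 [261.5  67.2] [ 465.6 -188.3   68. ]
top
[ 435 -120] nut n 64 circle [ 433.3 -119.9] r 22.0 mean [ 425.1 -112.9] ztop [109.9 111.8] cutter n 191 mean [ 433.2 -120.2] z 136.71409407528483
[ 461 -184] nut n 173 circle [ 463.  -183.6] r 22.3 mean [ 460.4 -181.6] ztop [111.5 114.4] cutter n 1109 mean [ 455.4 -191.8] z 647.107413024281
[ 487 -249] nut n 127 circle [ 492.4 -247.9] r 22.6 mean [ 488.9 -243.4] ztop [111.3 113.7] cutter n 2798 mean [ 486.4 -255.4] z 632.2347205294382
[ 513 -313] nut n 114 circle [ 522.2 -308.8] r 22.0 mean [ 523.3 -301. ] ztop [112.1 114.7] cutter n 712 mean [ 499.3 -306.6] z 619.7422026203651
scene
[ 435 -120] nut n 92 circle [ 432.7 -123.2] r 22.4 mean [ 426.6 -131.7] ztop [110.5 114. ] cutter n 154 mean [ 431.1 -123.6] z 138.07104480990438
[ 461 -184] nut n 132 circle [ 460.2 -186.3] r 22.8 mean [ 456.4 -190.5] ztop [110.8 114.3] cutter n 831 mean [ 450.5 -201.9] z 647.176313497667
[ 487 -249] nut n 109 circle [ 490.6 -248.3] r 22.9 mean [ 483.9 -255. ] ztop [110.8 114.5] cutter n 1103 mean [ 488.1 -245. ] z 632.705093140903
[ 513 -313] nut n 161 circle [ 519.6 -312.1] r 23.0 mean [ 515.5 -315.6] ztop [111.4 114. ] cutter n 938 mean [ 500.3 -311.2] z 618.9628387144337
```

View pics/wrist3.png

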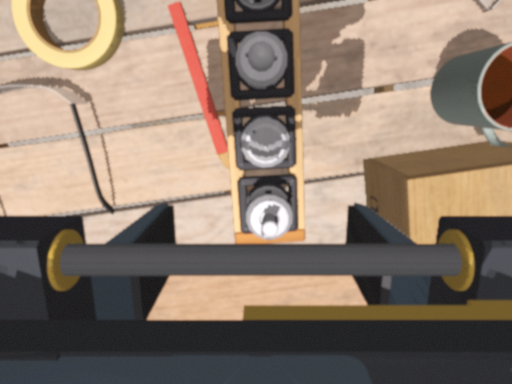

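Call:
move_arm([
  [[-1.7,4.0,0],1,0],
  [[-1.7,4.0,0],1,0],
  [[-1.7,4.0,0],1,0],
  [[-1.5,4.1,0],0,0],
  [[0,0,0],0,0],
])

```text
time_s: 5.85
ee_pos: [433.0, -118.3, 239.4]
ee_rot: [180.0, -0.1, 114.8]
force: [0.3, -1.1, 0.6]
gripper_width: 91.4
gripper_force: 0.0
```

Call:
move_arm([
  [[0,0,-4],0,0],
  [[0,0,-4],0,0],
  [[0,0,-4],0,0],
  [[0,0,-2],0,0],
  [[0,0,0],0,0],
])

```text
time_s: 6.35
ee_pos: [433.6, -122.0, 96.6]
ee_rot: [-179.7, -0.2, 114.6]
force: [0.9, 0.1, 0.2]
gripper_width: 91.1
gripper_force: 0.0
```

Call:
move_arm([
  [[0.1,0,-1.5],0,0],
  [[0,0,0],0,0.3],
  [[0,0,0],0,1],
  [[0,0,0],0,1],
  [[0,0,0],0,1],
], squeeze=40)

```text
time_s: 6.85
ee_pos: [437.1, -122.4, 85.0]
ee_rot: [179.9, 0.1, 114.6]
force: [0.2, -0.2, -0.2]
gripper_width: 61.9
gripper_force: 0.0
```

Call:
move_arm([
  [[0,0,0],0,1],
  [[0,0,0],0,1],
  [[0,0,0],0,1],
], squeeze=40)

```text
time_s: 7.15
ee_pos: [435.5, -122.4, 84.2]
ee_rot: [-179.9, -0.0, 114.6]
force: [-3.4, -1.8, 5.1]
gripper_width: 43.4
gripper_force: 40.0
```

Call:
move_arm([
  [[0,0,2],0,1],
  [[0,0,4],0,1],
  [[0,0,4.5],0,1],
  [[0,0,4.5],0,1],
  [[0,0,0],0,1],
])

```text
time_s: 7.65
ee_pos: [440.0, -123.0, 239.3]
ee_rot: [179.4, 0.5, 114.6]
force: [0.8, 0.5, -4.0]
gripper_width: 43.1
gripper_force: 40.0
```

Call:
move_arm([
  [[0.2,3,0],-3,1],
  [[0.2,4.5,0],-4,1],
  [[0.2,4.5,0],-4,1],
  [[0.2,4,0],-4,1],
  [[0,3,0],0,1],
])

```text
time_s: 8.15
ee_pos: [443.3, 70.2, 231.9]
ee_rot: [-179.8, -0.1, 99.6]
force: [0.4, 0.0, -4.9]
gripper_width: 43.3
gripper_force: 40.0
```

Call:
move_arm([
  [[0,0,0],0,1],
  [[0,0,0],0,1],
  [[0,0,0],0,1],
])

```text
time_s: 8.45
ee_pos: [443.9, 67.1, 232.9]
ee_rot: [-179.9, 0.0, 99.5]
force: [-0.2, 0.0, -4.7]
gripper_width: 43.1
gripper_force: 40.0
```

Call:
move_arm([
  [[0,0,-4],0,1],
  [[0,0,-4],0,1],
  [[0,0,-2],0,1],
  [[0,0,-1.5],0,1],
  [[0,0,-1],0,1],
])

```text
time_s: 8.95
ee_pos: [443.7, 66.6, 107.5]
ee_rot: [-179.9, 0.0, 99.5]
force: [0.1, 0.2, -4.7]
gripper_width: 43.1
gripper_force: 40.0
```

Call:
move_arm([
  [[0,0,-0.7],0,1],
  [[0,0,-0.6],0,1],
  [[0,0,-0.5],0,1],
  [[0,0,0],0,1],
  [[0,0,0],0,1],
])

```text
time_s: 9.45
ee_pos: [444.7, 67.9, 91.3]
ee_rot: [180.0, 0.0, 99.6]
force: [-0.0, 0.3, -4.7]
gripper_width: 43.3
gripper_force: 40.0
```

Call:
move_arm([
  [[0,0,-0.3],0,1],
  [[0,0,-0.3],0,1],
  [[0,0,0],0,1],
  [[0,0,0],0,1],
])

```text
time_s: 9.85
ee_pos: [444.3, 67.9, 84.9]
ee_rot: [-180.0, -0.0, 99.6]
force: [-0.1, 0.0, -5.4]
gripper_width: 43.0
gripper_force: 40.0
```

Call:
move_arm([
  [[0,0,0],0,0.4],
  [[0,0,0],0,0.2],
  [[0,0,0],0,0],
  [[0,0,0],0,0],
  [[0,0,0],0,0],
])

```text
time_s: 10.35
ee_pos: [444.7, 67.9, 85.2]
ee_rot: [180.0, 0.0, 99.6]
force: [-0.4, 0.8, 0.4]
gripper_width: 80.3
gripper_force: 0.0
```

Call:
move_arm([
  [[0,0,3],0,0],
  [[0,0,4.3],0,0],
  [[0,0,4.3],0,0],
  [[0,0,4],0,0],
  [[0,-2,0],0,0],
])

```text
time_s: 10.85
ee_pos: [447.9, 49.1, 246.7]
ee_rot: [179.3, 0.0, 99.7]
force: [1.2, 0.2, -1.1]
gripper_width: 91.0
gripper_force: 0.0
```

Call:
move_arm([
  [[0.4,-4.7,0],3,0],
  [[0.4,-4.7,0],3,0],
  [[0.4,-4.7,0],3,0],
  [[0.4,-4.7,0],3,0],
  [[0.4,-4.6,0],3,0],
])

```text
time_s: 11.35
ee_pos: [464.3, -188.1, 241.2]
ee_rot: [180.0, 0.0, 114.7]
force: [0.5, 1.1, 0.5]
gripper_width: 91.1
gripper_force: 0.0
```

Call:
move_arm([
  [[0,0,0],0,0],
  [[0,0,0],0,0],
  [[0,0,0],0,0],
])

```text
time_s: 11.65
ee_pos: [464.2, -185.2, 240.9]
ee_rot: [180.0, -0.0, 114.6]
force: [0.4, -0.8, -0.2]
gripper_width: 91.2
gripper_force: 0.0
```

```bash
python3 - <<'E'
from h import *
np.set_printoptions(precision=1,suppress=True,linewidth=200)
print(env.state()['ee_pos'])
p=shot('wrist'); rings(p,[(464.6,-186.4),(493.7,-250.3)])
p=shot('top','top4.png'); rings(p,[(443,67)])
p=shot('scene'); rings(p,[(443,67)])
E
```

```text
[ 464.2 -185.2  240.9]
[ 464.6 -186.4] nut n 1225 circle [ 464.5 -186.3] r 22.8 mean [ 463.1 -183.5] ztop [111.5 113. ] cutter n 17360 mean [ 454.8 -162.7] z 370.1241585311752
[ 493.7 -250.3] nut n 467 circle [ 490.2 -242.5] r 19.9 mean [ 487.1 -236. ] ztop [110.5 112.9] cutter n 20 mean [ 488.1 -237.5] z 121.7259962434137
[443  67] nut n 63 circle [443.9  69.7] r 22.4 mean [433.7  65.4] ztop [110.3 112.9] cutter n 194 mean [443.   69.8] z 136.93975775440094
[443  67] nut n 72 circle [441.7  67.9] r 22.7 mean [437.1  59.2] ztop [110.5 113.3] cutter n 122 mean [440.6  65.5] z 137.47798155014266
```

Call:
move_arm([
  [[0,-0.1,-4.5],0,0],
  [[0,0,-4.5],0,0],
  [[0,0,-4],0,0],
  [[0,0,-2],0,0],
  [[0,0,-0.8],0,0.1],
])

```text
time_s: 12.3
ee_pos: [463.1, -185.6, 81.0]
ee_rot: [-179.8, -0.2, 114.7]
force: [-0.4, 0.2, 0.3]
gripper_width: 85.5
gripper_force: 0.0
```

Call:
move_arm([
  [[0,0,0],0,0.3],
  [[0,0,0],0,1],
  [[0,0,0],0,1],
  [[0,0,0],0,1],
  [[0,0,0],0,1],
], squeeze=40)

```text
time_s: 12.8
ee_pos: [464.9, -187.4, 83.7]
ee_rot: [179.9, 0.1, 114.6]
force: [-0.2, 0.1, -0.3]
gripper_width: 45.9
gripper_force: 0.0
```

Call:
move_arm([
  [[0,0,0],0,1],
  [[0,0,0],0,1],
])

```text
time_s: 13.0
ee_pos: [464.6, -187.4, 83.6]
ee_rot: [180.0, 0.0, 114.6]
force: [-2.4, -0.1, 6.0]
gripper_width: 43.0
gripper_force: 40.0
```

Call:
move_arm([
  [[0,0,2],0,1],
  [[0,0,4.5],0,1],
  [[0,0,4.5],0,1],
  [[0,0,4.5],0,1],
  [[0,0,0],0,1],
])

```text
time_s: 13.5
ee_pos: [467.6, -188.4, 243.6]
ee_rot: [179.5, 0.5, 114.6]
force: [0.7, 0.1, -3.3]
gripper_width: 43.3
gripper_force: 40.0
```

Call:
move_arm([
  [[-0.4,3,0],-2,1],
  [[-0.5,4.5,0],-3,1],
  [[-0.5,4.5,0],-3,1],
  [[-0.5,4.5,0],-3,1],
  [[-0.5,4.5,0],-3,1],
])

```text
time_s: 14.0
ee_pos: [438.8, 24.4, 236.0]
ee_rot: [-179.8, -0.0, 100.4]
force: [0.8, -0.9, -3.8]
gripper_width: 43.4
gripper_force: 40.0
```

Call:
move_arm([
  [[-0.5,4.5,0],-1,1],
  [[-0.4,4,0],0,1],
  [[0,2.8,0],0,1],
  [[0,0,0],0,1],
  [[0,0,0],0,1],
])

```text
time_s: 14.5
ee_pos: [430.4, 135.8, 236.2]
ee_rot: [-179.8, 0.1, 99.7]
force: [-0.1, -1.2, -4.0]
gripper_width: 43.4
gripper_force: 40.0
```

Call:
move_arm([
  [[0.1,0,-4],0,1],
  [[0,0,-4],0,1],
  [[0,0,-2.5],0,1],
  [[0,0,-1.5],0,1],
  [[0,0,-1],0,1],
])

```text
time_s: 15.0
ee_pos: [431.2, 134.3, 106.0]
ee_rot: [-179.8, 0.0, 99.5]
force: [0.0, 0.4, -4.0]
gripper_width: 43.3
gripper_force: 40.0
```

Call:
move_arm([
  [[0,0,-0.6],0,1],
  [[0,0,-0.5],0,1],
  [[0,0,-0.5],0,1],
  [[0,0,-0.3],0,1],
  [[0,0,0],0,1],
])

```text
time_s: 15.5
ee_pos: [432.4, 135.8, 88.9]
ee_rot: [180.0, 0.0, 99.6]
force: [0.4, 0.2, -3.9]
gripper_width: 43.2
gripper_force: 40.0
```

Call:
move_arm([
  [[0,0,-0.4],0,1],
  [[0,0,0],0,1],
  [[0,0,0],0,1],
])

```text
time_s: 15.8
ee_pos: [432.5, 135.9, 85.0]
ee_rot: [180.0, -0.0, 99.6]
force: [0.3, 1.2, -3.3]
gripper_width: 43.2
gripper_force: 40.0
```

Call:
move_arm([
  [[0,0,0],0,0.4],
  [[0,0,0],0,0.2],
  [[0,0,0],0,0],
  [[0,0,0],0,0],
  [[0,0,0],0,0],
])

```text
time_s: 16.3
ee_pos: [432.6, 135.9, 85.1]
ee_rot: [180.0, -0.0, 99.6]
force: [-0.1, 0.0, -0.1]
gripper_width: 80.7
gripper_force: 0.0
```

Call:
move_arm([
  [[0,0,3],0,0],
  [[0,0,4.3],0,0],
  [[0,0,4.3],0,0],
  [[0,0,4],0,0],
  [[0.3,-2,0],0,0],
])

```text
time_s: 16.8
ee_pos: [438.6, 117.7, 246.7]
ee_rot: [179.3, -0.1, 99.7]
force: [0.6, 0.2, 0.1]
gripper_width: 91.2
gripper_force: 0.0
```

Call:
move_arm([
  [[0.7,-4.6,0],2,0],
  [[0.7,-4.6,0],2,0],
  [[0.7,-4.6,0],2,0],
  [[0.7,-4.6,0],2,0],
  [[0.7,-4.6,0],2,0],
])

```text
time_s: 17.3
ee_pos: [470.4, -116.0, 241.1]
ee_rot: [180.0, 0.0, 109.7]
force: [0.9, 0.6, 0.8]
gripper_width: 91.4
gripper_force: 0.0
```

Call:
move_arm([
  [[0.8,-4.6,0],2,0],
  [[0.8,-4.6,0],2,0],
  [[0.7,-4.4,0],1,0],
  [[0,0,0],0,0],
  [[0,0,0],0,0],
])

```text
time_s: 17.8
ee_pos: [493.1, -250.7, 240.4]
ee_rot: [-180.0, -0.1, 114.4]
force: [-0.6, -0.4, 0.8]
gripper_width: 91.2
gripper_force: 0.0
```

```bash
python3 - <<'E'
from h import *
np.set_printoptions(precision=1,suppress=True,linewidth=200)
print(env.state()['ee_pos'])
p=shot('wrist'); rings(p,[(493.7,-250.3)])
p=shot('top','top5.png'); rings(p,[(443,67),(432,136)])
p=shot('scene'); rings(p,[(443,67),(432,136)])
E
```

```text
[ 493.1 -250.7  240.4]
[ 493.7 -250.3] nut n 943 circle [ 493.5 -250.2] r 22.9 mean [ 492.  -246.3] ztop [110.7 112.8] cutter n 19958 mean [ 484.5 -227.9] z 369.7164338897809
[443  67] nut n 63 circle [443.8  69.6] r 22.2 mean [434.   65.1] ztop [109.5 113. ] cutter n 194 mean [443.   69.7] z 137.25756680735458
[432 136] nut n 181 circle [432.1 138.5] r 22.8 mean [429.8 137.5] ztop [111.5 114.5] cutter n 71 mean [430.4 137.7] z 139.93425203217953
[443  67] nut n 78 circle [441.2  67.2] r 22.4 mean [436.5  59.6] ztop [110.3 113.3] cutter n 122 mean [440.7  65.7] z 137.91778586184455
[432 136] nut n 95 circle [430.4 136.3] r 22.8 mean [426.2 130.7] ztop [111.3 114.7] cutter n 50 mean [429.  134.5] z 139.74570092213844
```

Two holders are seated. Next is the V-groove holder.

Call:
move_arm([
  [[0,0,-4.5],0,0],
  [[0,0,-4.5],0,0],
  [[0,0,-4],0,0],
  [[0,0,-2],0,0],
  [[0,0,-0.7],0,0.1],
])

```text
time_s: 18.45
ee_pos: [492.1, -248.0, 81.9]
ee_rot: [-179.8, -0.2, 114.7]
force: [-0.7, 0.0, -0.4]
gripper_width: 86.2
gripper_force: 0.0
```

Call:
move_arm([
  [[0,0,0],0,0.3],
  [[0,0,0],0,1],
  [[0,0,0],0,1],
  [[0,0,0],0,1],
  [[0,0,0],0,1],
], squeeze=40)

```text
time_s: 18.95
ee_pos: [493.8, -250.4, 84.8]
ee_rot: [179.9, 0.1, 114.6]
force: [0.2, 0.7, 0.7]
gripper_width: 46.4
gripper_force: 0.0
```

Call:
move_arm([
  [[0,0,0],0,1],
  [[0,0,0],0,1],
])

```text
time_s: 19.15
ee_pos: [493.4, -250.5, 84.7]
ee_rot: [180.0, 0.0, 114.6]
force: [-1.6, -0.3, 5.2]
gripper_width: 43.3
gripper_force: 40.0
```

Call:
move_arm([
  [[0,0,2],0,1],
  [[0,0,4.5],0,1],
  [[0,0,4.5],0,1],
  [[0,0,4.5],0,1],
  [[0,0,0],0,1],
])

```text
time_s: 19.65
ee_pos: [496.5, -251.6, 244.9]
ee_rot: [179.5, 0.6, 114.6]
force: [1.6, 0.2, -4.4]
gripper_width: 43.3
gripper_force: 40.0
```

Call:
move_arm([
  [[-0.5,3,0],-2,1],
  [[-0.7,4.5,0],-2,1],
  [[-0.7,4.5,0],-2,1],
  [[-0.7,4.5,0],-2,1],
  [[-0.7,4.5,0],-2,1],
])

```text
time_s: 20.15
ee_pos: [458.7, -38.4, 236.7]
ee_rot: [-179.8, -0.1, 104.4]
force: [1.4, 0.9, -5.0]
gripper_width: 43.3
gripper_force: 40.0
```

Call:
move_arm([
  [[-0.7,4.5,0],-2,1],
  [[-0.7,4.5,0],-2,1],
  [[-0.7,4.5,0],-1,1],
  [[-0.7,4.5,0],0,1],
  [[-0.7,3.5,0],0,1],
])

```text
time_s: 20.65
ee_pos: [423.7, 176.9, 236.8]
ee_rot: [-179.8, -0.0, 99.6]
force: [0.6, 0.4, -4.4]
gripper_width: 43.5
gripper_force: 40.0
```

Call:
move_arm([
  [[-0.5,3,0],0,1],
  [[0,0,0],0,1],
  [[0,0,0],0,1],
  [[0,0,0],0,1],
])

```text
time_s: 21.05
ee_pos: [420.0, 203.9, 237.8]
ee_rot: [-179.9, 0.1, 99.5]
force: [-0.5, 0.5, -3.9]
gripper_width: 43.1
gripper_force: 40.0
```

Call:
move_arm([
  [[0,0,-4],0,1],
  [[0,0,-4],0,1],
  [[0,0,-2.5],0,1],
  [[0,0,-1.5],0,1],
  [[0,0,-1],0,1],
])

```text
time_s: 21.55
ee_pos: [419.9, 203.3, 107.4]
ee_rot: [-179.9, 0.0, 99.5]
force: [-0.3, -0.7, -4.1]
gripper_width: 43.0
gripper_force: 40.0
```

Call:
move_arm([
  [[0,0,-0.6],0,1],
  [[0,0,-0.5],0,1],
  [[0,0,-0.5],0,1],
  [[0,0,-0.3],0,1],
  [[0,0,0],0,1],
])

```text
time_s: 22.05
ee_pos: [420.4, 204.8, 89.9]
ee_rot: [-180.0, 0.0, 99.6]
force: [0.1, 0.6, -5.3]
gripper_width: 43.6
gripper_force: 40.0
```

Call:
move_arm([
  [[0,0,-0.3],0,1],
  [[0,0,0],0,1],
  [[0,0,0],0,1],
])

```text
time_s: 22.35
ee_pos: [420.5, 204.9, 87.1]
ee_rot: [180.0, -0.0, 99.6]
force: [0.2, 0.1, -3.7]
gripper_width: 42.9
gripper_force: 40.0
```

Call:
move_arm([
  [[0,0,-0.1],0,0.4],
  [[0,0,0],0,0.2],
  [[0,0,0],0,0],
  [[0,0,0],0,0],
  [[0,0,0],0,0],
])

```text
time_s: 22.85
ee_pos: [420.6, 204.9, 86.2]
ee_rot: [180.0, -0.0, 99.6]
force: [-0.7, 0.2, -0.0]
gripper_width: 80.3
gripper_force: 0.0
```

Call:
move_arm([
  [[0,0,3],0,0],
  [[0,0,4.3],0,0],
  [[0,0,4.3],0,0],
  [[0,0,4],0,0],
  [[0.3,-2,0],0,0],
])

```text
time_s: 23.35
ee_pos: [426.5, 187.2, 247.8]
ee_rot: [179.3, -0.2, 99.7]
force: [0.6, -0.2, 0.6]
gripper_width: 91.3
gripper_force: 0.0
```

Call:
move_arm([
  [[0.9,-4.5,0],2,0],
  [[0.9,-4.5,0],2,0],
  [[0.9,-4.5,0],2,0],
  [[0.9,-4.5,0],2,0],
  [[0.9,-4.5,0],2,0],
])

```text
time_s: 23.85
ee_pos: [468.5, -42.0, 242.2]
ee_rot: [180.0, 0.0, 109.7]
force: [0.3, 0.3, -0.3]
gripper_width: 91.2
gripper_force: 0.0
```

Call:
move_arm([
  [[0.9,-4.5,0],2,0],
  [[0.9,-4.5,0],2,0],
  [[0.9,-4.5,0],1,0],
  [[0.9,-4.5,0],0,0],
  [[0.9,-4.5,0],0,0],
])

```text
time_s: 24.35
ee_pos: [513.5, -267.1, 242.0]
ee_rot: [180.0, 0.0, 114.6]
force: [1.0, 0.1, 0.9]
gripper_width: 91.1
gripper_force: 0.0
```

Call:
move_arm([
  [[0.9,-4.8,0],0,0],
  [[0,0,0],0,0],
  [[0,0,0],0,0],
  [[0,0,0],0,0],
])

```text
time_s: 24.75
ee_pos: [522.2, -312.1, 241.9]
ee_rot: [180.0, -0.1, 114.6]
force: [-0.6, -0.1, 0.7]
gripper_width: 91.1
gripper_force: 0.0
```

```bash
python3 - <<'E'
from h import *
np.set_printoptions(precision=1,suppress=True,linewidth=200)
print(env.state()['ee_pos'])
p=shot('wrist'); rings(p,[(522.5,-313.5)])
p=shot('top','top6.png'); rings(p,[(443,67),(432,136),(420,204)])
E
```

```text
[ 522.2 -312.1  241.9]
[ 522.5 -313.5] nut n 1449 circle [ 522.7 -313.8] r 22.8 mean [ 521.7 -311.4] ztop [111.6 113. ] cutter n 16778 mean [ 512.4 -289.4] z 371.03550875207645
[443  67] nut n 65 circle [443.3  69.7] r 22.3 mean [433.6  65.4] ztop [109.5 112. ] cutter n 193 mean [443.1  69.8] z 135.87366293691252
[432 136] nut n 182 circle [432.3 138.9] r 22.5 mean [429.9 137.4] ztop [111.6 114.5] cutter n 71 mean [430.3 137.6] z 140.59291230284214
[420 204] nut n 148 circle [420.3 206.8] r 23.0 mean [417.5 204. ] ztop [111.  113.5] cutter n 113 mean [419.1 206.1] z 138.2703176521651
```

Call:
move_arm([
  [[0,-0.1,-4.5],0,0],
  [[0,0,-4.5],0,0],
  [[0,0,-4],0,0],
  [[0,0,-2],0,0],
  [[0,0,-0.8],0,0.1],
])

```text
time_s: 25.35
ee_pos: [521.2, -312.1, 81.9]
ee_rot: [-179.9, -0.2, 114.7]
force: [-0.5, -0.2, -0.2]
gripper_width: 85.6
gripper_force: 0.0
```

Call:
move_arm([
  [[0,0,0],0,0.3],
  [[0,0,0],0,1],
  [[0,0,0],0,1],
  [[0,0,0],0,1],
  [[0,0,0],0,1],
], squeeze=40)

```text
time_s: 25.85
ee_pos: [522.8, -314.4, 84.9]
ee_rot: [179.9, 0.1, 114.6]
force: [-0.5, 1.3, -0.4]
gripper_width: 45.9
gripper_force: 0.0
```

Call:
move_arm([
  [[0,0,0],0,1],
  [[0,0,0],0,1],
])

```text
time_s: 26.05
ee_pos: [522.5, -314.5, 84.8]
ee_rot: [180.0, 0.1, 114.6]
force: [-1.8, -1.3, 4.4]
gripper_width: 42.9
gripper_force: 40.0
```

Call:
move_arm([
  [[0,0,2],0,1],
  [[0,0,4.5],0,1],
  [[0,0,4.5],0,1],
  [[0,0,4.5],0,1],
  [[0,0,0],0,1],
])

```text
time_s: 26.55
ee_pos: [525.2, -315.8, 245.2]
ee_rot: [179.6, 0.6, 114.6]
force: [0.7, -0.8, -5.1]
gripper_width: 43.2
gripper_force: 40.0
```

Call:
move_arm([
  [[-0.6,3,0],-2,1],
  [[-0.8,4.5,0],-2,1],
  [[-0.8,4.5,0],-2,1],
  [[-0.8,4.5,0],-2,1],
  [[-0.8,4.5,0],-2,1],
])

```text
time_s: 27.05
ee_pos: [482.6, -102.2, 236.5]
ee_rot: [-179.8, -0.1, 104.4]
force: [1.5, 0.5, -5.5]
gripper_width: 43.2
gripper_force: 40.0
```

Call:
move_arm([
  [[-0.9,4.5,0],-2,1],
  [[-0.9,4.5,0],-2,1],
  [[-0.9,4.5,0],-1,1],
  [[-0.9,4.5,0],0,1],
  [[-0.9,4.5,0],0,1],
])

```text
time_s: 27.55
ee_pos: [437.5, 122.2, 236.8]
ee_rot: [-179.8, 0.0, 99.6]
force: [1.2, -0.1, -4.9]
gripper_width: 43.2
gripper_force: 40.0
```

Call:
move_arm([
  [[-0.9,4.5,0],0,1],
  [[-0.9,4.5,0],0,1],
  [[-0.9,4.5,0],0,1],
  [[-0.2,1.6,0],0,1],
  [[0,0,0],0,1],
])

```text
time_s: 28.05
ee_pos: [408.8, 273.6, 236.5]
ee_rot: [-179.8, 0.0, 99.8]
force: [0.0, -1.0, -6.5]
gripper_width: 42.8
gripper_force: 40.0
```

Call:
move_arm([
  [[0,0,0],0,1],
  [[0,0,0],0,1],
  [[0,0,0],0,1],
])

```text
time_s: 28.35
ee_pos: [410.5, 270.6, 238.5]
ee_rot: [-180.0, 0.0, 99.5]
force: [-0.1, -0.2, -5.2]
gripper_width: 43.2
gripper_force: 40.0
```

Call:
move_arm([
  [[-0.1,0.1,-4],0,1],
  [[0,0,-4],0,1],
  [[0,0,-2.5],0,1],
  [[0,0,-1.5],0,1],
  [[0,0,-1],0,1],
])

```text
time_s: 28.85
ee_pos: [409.2, 271.7, 107.7]
ee_rot: [-179.9, 0.0, 99.5]
force: [-0.5, -0.3, -4.4]
gripper_width: 43.1
gripper_force: 40.0
```

Call:
move_arm([
  [[0,0,-0.6],0,1],
  [[0,0,-0.5],0,1],
  [[0,0,-0.5],0,1],
  [[0,0,-0.3],0,1],
  [[0,0,0],0,1],
])

```text
time_s: 29.35
ee_pos: [409.4, 272.8, 89.9]
ee_rot: [-180.0, 0.0, 99.6]
force: [-0.4, 0.4, -4.9]
gripper_width: 43.4
gripper_force: 40.0
```

Call:
move_arm([
  [[0,0,-0.4],0,1],
  [[0,0,0],0,1],
  [[0,0,0],0,1],
])

```text
time_s: 29.65
ee_pos: [409.4, 272.9, 86.0]
ee_rot: [180.0, 0.0, 99.6]
force: [0.6, 0.3, -4.6]
gripper_width: 43.2
gripper_force: 40.0
```

Release, rise, and back off to check.

Call:
move_arm([
  [[0,0,-0.1],0,0.4],
  [[0,0,0],0,0.2],
  [[0,0,0],0,0],
  [[0,0,0],0,0],
  [[0,0,0],0,0],
])

```text
time_s: 30.15
ee_pos: [409.7, 273.0, 85.3]
ee_rot: [180.0, -0.0, 99.6]
force: [0.2, -0.2, -1.0]
gripper_width: 80.4
gripper_force: 0.0
```

Call:
move_arm([
  [[0,0,3],0,0],
  [[0,0,4.3],0,0],
  [[0,0,4.3],0,0],
  [[0,0,4],0,0],
  [[0,0,0],0,0],
])

```text
time_s: 30.65
ee_pos: [412.2, 274.6, 246.9]
ee_rot: [179.3, -0.3, 99.6]
force: [-0.6, -0.4, 0.2]
gripper_width: 91.6
gripper_force: 0.0
```

Call:
move_arm([
  [[0.3,-4,0],0,0],
  [[0.5,-4,0],0,0],
  [[0.5,-4,0],0,0],
  [[0,0,0],0,0],
  [[0,0,0],0,0],
])

```text
time_s: 31.15
ee_pos: [422.2, 152.4, 240.5]
ee_rot: [-180.0, -0.0, 99.5]
force: [-0.3, 1.0, -0.1]
gripper_width: 91.0
gripper_force: 0.0
```

```bash
python3 - <<'E'
from h import *
np.set_printoptions(precision=1,suppress=True,linewidth=200)
T=[(444,67.6),(432.4,136.3),(420.8,204.6),(409.2,272.9)]
for c in ['wrist','top','scene']:
    p=shot(c,c+'9.png'); print(c); rings(p,T)
E
```

```text
wrist
(444, 67.6) few 2
[432.4 136.3] nut n 1173 circle [433.  137.3] r 22.9 mean [432.4 141. ] ztop [111.4 112.9] cutter n 531 mean [432.6 139.7] z 138.6310257401973
[420.8 204.6] nut n 1063 circle [421.4 205.4] r 22.7 mean [420.8 206.7] ztop [110.7 112.8] cutter n 21199 mean [424.3 181.1] z 369.77520547376116
[409.2 272.9] nut n 1956 circle [410.3 274.1] r 22.8 mean [410.3 272.4] ztop [111.4 112.8] cutter n 399 mean [410.3 272.7] z 140.25687246129462
top
[444.   67.6] nut n 65 circle [443.5  69.3] r 22.3 mean [433.8  65. ] ztop [109.5 112.7] cutter n 277 mean [440.5  77.9] z 612.2091296365895
[432.4 136.3] nut n 115 circle [432.6 136.7] r 21.6 mean [432.  129.5] ztop [111.9 114.4] cutter n 2106 mean [428.  135.7] z 627.9293071059091
(420.8, 204.6) few 0
[409.2 272.9] nut n 160 circle [408.8 275.8] r 22.8 mean [402.8 275. ] ztop [111.4 114.1] cutter n 44 mean [408.  274.1] z 142.2965076220105
scene
[444.   67.6] nut n 75 circle [441.1  66.4] r 21.9 mean [436.5  58.4] ztop [110.9 114.5] cutter n 260 mean [437.5  82. ] z 621.6790472885091
[432.4 136.3] nut n 99 circle [428.8 135. ] r 22.4 mean [427.1 130.3] ztop [111.7 115. ] cutter n 1142 mean [424.5 127.4] z 626.631615568969
[420.8 204.6] nut n 79 circle [418.3 205.9] r 23.5 mean [414.1 197.6] ztop [111.4 114.5] cutter n 161 mean [413.  193.6] z 626.5709917607301
[409.2 272.9] nut n 98 circle [406.4 274.3] r 24.9 mean [404.5 268.3] ztop [111.9 114.6] cutter n 35 mean [406.5 271.7] z 144.30408208358097
```

View pics/wrist9.png

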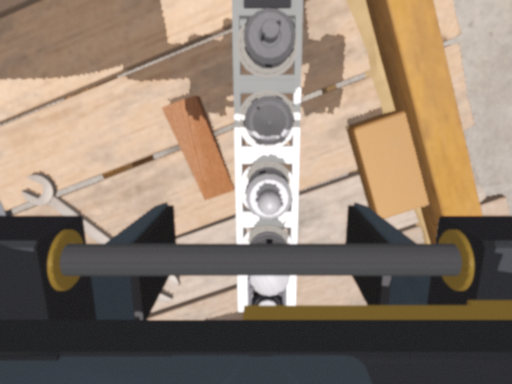

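View pics/scene9.png

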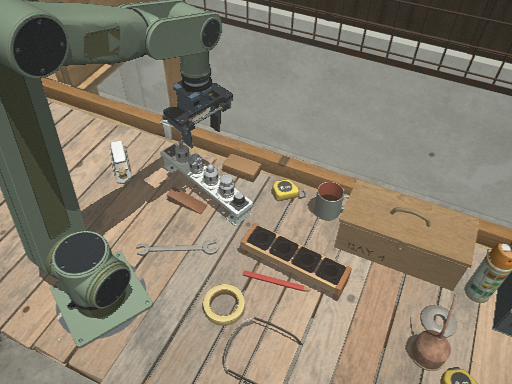

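The wrist picture shows straight (269,35), V-groove (268,120), ball-nose (268,195) and facing (267,270) seated, with nut tops at about 112 mm. In the scene picture the rack (260–330, 240–270) is empty, and all four holders stand in order from the setter at (238,200).

```bash
python3 -c "
from h import *
print(env.job_done())"
```

```text
the job is handed in; nothing more can be done
None
```

All four holders are seated upright in the magazine, in order from the tool setter: facing, ball-nose, V-groove, straight. The last pictures showed each within about 2 mm of its pocket, and the job is handed in, with no verdict returned.

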